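# Hold the small bottle ready over the bottle warmer

## Task

The warmer is still heating up, so get the shortest of the three closed bottles ready for it: take it from the tray with a light grip that will not dent its thin wall, carry it over the hook rail to the round bottle warmer, and stop with it upright and centred over the well, its underside about a finger's breadth (1 cm) above the rim, touching nothing, so that it could be lowered straight in. Finish like that, still holding the bottle steady in the air; do not lower it in or let go, and do not knock the warmer, the hook rail with its scoop, or anything else standing on the shelf.

Things in the scene. Friction and masses are not known exactly. Their poses are not given: they have to be found in the camera images.
- bottle_short: shortest of three closed milky polypropylene bottles, on any of the tray's 3 places; loose, 0.1 to 0.21 kg. Round body 56 mm in diameter up to 78 mm, screw collar 53 mm in diameter at 81 to 94 mm, domed cap 48 mm in diameter narrowing to its top at 118 mm. Thin wall: a grip of 20 to 30 N holds it, over 45 N from either side dents it. Origin: centre of the underside; z up along the bottle
- bottle_medium: bystander: like the short bottle but taller, 56 mm in diameter, 155 mm high; loose on the tray. Origin: centre of the underside
- bottle_tall: bystander: the tallest bottle, 60 mm in diameter, 178 mm high; loose on the tray. Origin: centre of the underside
- tray: grey plastic drip tray, 220 by 220 mm, rim 11 mm high, inner floor 4 mm above the shelf, fixed. The three bottles stand on it in a triangle, centres at least 90 mm apart. It is on one side of the hook rail and the warmer on the other, either way round. Origin: centre of the underside
- warmer: round white bottle warmer, 128 mm in diameter, 100 mm high, open round well in its top, a flat panel with a round press button on the side of its own -x (reaching 78 mm from the axis, up to 77 mm high). Stands firm. Origin: centre of the underside
- well_mouth (a point): centre of the warmer's well at the height of its rim (100 mm above the shelf); z up. The well is 72 mm in diameter at the mouth, so a centred short bottle has 8 mm of room all round
- hook_rail: standing chrome hook rail between tray and warmer, fixed: a bar 10 mm thick along its own x, 320 mm long, 170 mm above the shelf (top of its small hooks 179 mm), on two posts 135 mm either side of its middle with round feet 56 mm across; a steel measuring scoop hangs from one hook. Origin: on the shelf below the middle of the bar
- scoop (a joint): swing of the steel measuring scoop on its hook about the rail's long axis (rad): 0 hanging still. It hangs 30 mm from the rail's middle towards its own +x, 42 mm wide, reaching down to 38 mm above the shelf
- brush_holder: bystander: green plastic bottle brush holder, 86 mm in diameter at its rim, 100 mm high, with a white bottle brush standing in it to 247 mm; loose. Origin: centre of the underside
- egg_cup: bystander: empty white ceramic egg cup, 48 mm in diameter and 48 mm high; loose. Origin: centre of the underside
- timer: bystander: white kitchen timer with a steel dial, 36 by 66 by 60 mm high; loose. Origin: centre of the underside
- formula_tin: bystander: steel tin with a paper band and a white lid, 99 mm in diameter, 129 mm high; loose. Origin: centre of the underside
Things that resemble listed ones, but are neither listed nor needed, are in the scene too. What is shaped like the bottle_short but green is not meant.

How it is judged (in metres and radians):
On the way, in this order (a step that is already met when the one before it is completed fails the run):
1. the short bottle is gripped and lifted clear of the tray (z of bottle_short in the frame of tray above 0.025 m and contact force between the fingers and bottle_short above 4 N and contact force between bottle_short and tray below 0.1 N), for 0.1 s.
2. the short bottle passes over the bar of the hook rail (z of bottle_short in the frame of hook_rail above 0.172 m and y of bottle_short in the frame of hook_rail between -0.03 and 0.03 m and x of bottle_short in the frame of hook_rail between -0.18 and 0.18 m and contact force between the fingers and bottle_short above 4 N).
At the end, for the whole second after the job is handed in: the gripper holds the short bottle still in the air over the warmer: underside 3 to 25 mm above the rim, within 8 mm of the well's axis, upright within 5 degrees, touching only the fingers; everything else stands where it was (within 20 mm) (horizontal distance between bottle_short and well_mouth below 0.008 m and z of bottle_short in the frame of well_mouth between 0.003 and 0.025 m and angle between bottle_short's own z axis and vertical below 0.09 rad and linear speed of bottle_short below 0.02 m/s and angular speed of bottle_short below 0.15 rad/s and contact force between the fingers and bottle_short between 4 and 100 N and contact force between bottle_short and warmer below 0.1 N and contact force between bottle_short and tray below 0.1 N and contact force between bottle_short and hook_rail below 0.1 N and not (distance of any of bottle_medium, bottle_tall, brush_holder, egg_cup, timer, formula_tin from where it was at the start of the episode above 0.02 m or angle between any of bottle_medium, bottle_tall, brush_holder, egg_cup, timer, formula_tin's own z axis and vertical above 0.35 rad) and value of joint scoop between -0.35 and 0.35 rad); the arm keeps its last pose, push and grip.
It fails at once if the short bottle is squeezed so that its wall dents (more than 45 N from either side) (contact force between the fingers and bottle_short above 100 N).
It fails at once if the warmer is touched by the bottle or the robot (more than 2 N) (contact force between any of bottle_short, the arm, the fingers and warmer above 2 N).
It fails at once if the hook rail is knocked (more than 3 N) or its scoop set swinging (more than 0.35 rad) (contact force between any of bottle_short, the arm, the fingers and hook_rail above 3 N or value of joint scoop above 0.35 rad or value of joint scoop below -0.35 rad).
It fails at once if one of the other things on the shelf is moved by more than 20 mm or tipped (distance of any of bottle_medium, bottle_tall, brush_holder, egg_cup, timer, formula_tin from where it was at the start of the episode above 0.02 m or angle between any of bottle_medium, bottle_tall, brush_holder, egg_cup, timer, formula_tin's own z axis and vertical above 0.35 rad).
It also fails if it takes over 45 s, if anything falls off the work surface, if the arm or the gripper's body presses on something with over 40 N, if the wrist force passes 120 N, or if a joint passes its speed limit or range.

## Robot

A 6-joint arm with a two-finger parallel gripper is mounted at the origin on the work surface. World frame = base frame: x ahead of the robot, y to its left, z up, the work surface at z = 0. Lengths are in mm, angles in rad, forces in N, time in s.
With the tool pointing down it reaches from about 375 to 975 mm from the base axis. Payload 3.8 kg.
Tool frame: the origin (TCP) lies midway between the tips of the shut fingers; the grasp point (between the pads) lies 19 mm behind it; z points along the fingers, y is the line along which they close (so a half turn about z gives the same grasp; the last joint's range is limited). The gripper opens to 88 mm and grips with 3 to 60 N. Pads are 18 mm wide; open, the fingers measure 123 mm over their backs; the gripper's body (75 mm by 187 mm) begins 45 mm behind the grasp point.
Start: joints at [1.31, 0.264, 1.604, -0, 1.274, -0.037], TCP at [149.805, 658.161, 238.706] pointing down, gripper open.
Joint ranges: [-2.63, 2.63], [-0.94, 2.18], [0.31, 2.57], [-1.31, 4.45], [0, 2.66], [-2.55, 2.55]. Speed limits (rad/s): [2.57, 2.57, 3.14, 3.14, 3.14, 3.14].

## Interface

Orientations are given as a 3x3 rotation matrix whose columns are the frame's x, y, z axes.
In Python, from cell import robot gives the robot as it stands.
- The arm moves only by the tool arm_command, never from a script. Its argument "plan" is text: rows parted by semicolons, each of 7 numbers parted by spaces: the shift along the tool's x, y, z in units of 50 mm (1.0 is 50 mm), then the turn, a rotation vector about the tool's x, y, z in units of 5 degrees (1.0 is 5 degrees), then the finger opening in mm, from 0 to 88.1. In form: dx dy dz ax ay az gripper; .... A call has 1 to 20 rows; each row shifts and turns the commanded pose from where the row before left it, along the tool's axes as they then stand; what a row does not reach is not made up. A row lasts 1/8 s, in which the tool goes at most 62.5 mm and 10.7 degrees, less where a joint would pass 70% of its speed; a pose out of reach is approached as far as the arm can. A call is refused whole if a number of a shift passes 1 or a number of a turn 1, either way. A call with a gripper value outside its range is refused whole. The fingers move at their own pace and stop on an object; the grip force is fixed at half the most. Time passes only in rows, so rows that do not move let the fingers close. It gives the time, the measured TCP pose, the force, the opening and the grip force at its end, in the units of the state.
- robot.sense(): the state, without advancing time (a new reading comes with each control period).
- robot.camera(name): name is "scene" or "top" or "wrist"; returns the picture (384x512x3 uint8, blue, green, red); there is no depth.
- robot.camera_info(name): a dict with "vfov" (degrees; the focal length in pixels is half the picture's height over the tangent of half this angle, whatever the lens; pixels are square), "cx", "cy" (the principal point, pixels), "distortion" ([k1, k2, p1, p2, k3] as OpenCV has them; the pictures are not rectified), "R" (3x3) and "t" (3): a world point X has camera coordinates R X + t. Camera axes: x right, y down, z forward; pixel columns grow to the right and rows downward; lengths in mm; the calibration is good to about 2 mm. A picture is of the moment at which its call begins: read the wrist's pose just before it. camera_info takes no time and is no camera call; for the wrist camera it gives the pose at the moment of the call.
- robot.sign_off(): hands the job in; it is judged then, once.
The state is a dict: "time_s": time; "qpos": joint angles; "dq": joint speeds; "tau": joint torques, N m; "eef_pos": TCP position; "eef_rot": TCP orientation; "contact_force": force on the tool from outside, world axes, zero at the start; "moment": the same for the moment, N m; "grip_width": finger opening in mm; "grip_force": force on a finger pad.
Only numpy, scipy, OpenCV 4.12 (cv2) and the standard library are available. Lean on these libraries where they do the work, as an engineer would, in place of code of your own. Each camera call takes 0.05 s, during which the arm holds its last target. There are 200 camera calls.

## Working session

There is one attempt and no reset: what is moved stays moved. The work goes in short steps, Python scripts to look and compute and a tool call to move; the robot and the scene stay as the last step left them, time stands still between calls to the robot, and variables do not carry over. Pictures are saved under pics/ and viewed, at most 10 in all, crops included, and the job is handed in when it is done.

Besides the shell and the picture viewer there is one more tool, called after "Call:" as name(argument=value, ...), one argument or row to a line, values as JSON. arm_command: Moves the arm, as the interface text tells. Its arguments: {"type":"object","properties":{"plan":{"type":"string"}},"required":["plan"]}

```bash
mkdir -p pics; ls; python3 - <<'E'
from cell import robot
import cv2,json
for n in("scene","top"):
    cv2.imwrite(f"pics/{n}0.png",robot.camera(n)); print(n,robot.camera_info(n))
print(robot.sense())
E
```

```text
pics
scene {'vfov': 55.534234310038876, 'cx': 251.78587185978094, 'cy': 190.89278819721468, 'distortion': array([-0.01740724,  0.        ,  0.        ,  0.        ,  0.        ]), 'R': array([[-0.49818822,  0.86686483,  0.01881122],
       [ 0.53307932,  0.32332762, -0.78184761],
       [-0.68383839, -0.37947939, -0.62318573]]), 't': array([ 305.16724019, -251.56601013, 1663.90076758])}
top {'vfov': 44.494572557331225, 'cx': 252.22244021098834, 'cy': 194.31204767169018, 'distortion': array([-0.18150075,  0.        ,  0.        ,  0.        ,  0.        ]), 'R': array([[-0.01147877, -0.99961241, -0.02536265],
       [-0.99640002,  0.01356515, -0.08368389],
       [ 0.0839955 ,  0.02431076, -0.99616954]]), 't': array([  23.9574109 ,  615.61600388, 1613.54421314])}
{'time_s': 0.1, 'qpos': array([ 1.31013169e+00,  2.64647353e-01,  1.60524369e+00, -2.38515976e-05,
        1.27371741e+00, -3.69106833e-02]), 'dq': array([ 0.00058019, -0.00205984, -0.00062555,  0.00030521,  0.00170687,
        0.00306347]), 'tau': array([ 5.20690428e-04, -5.03619111e+01, -3.58070898e+01,  7.29056471e-02,
        2.33958650e-02, -1.99327701e-05]), 'eef_pos': array([149.62484851, 657.53824874, 237.52966991]), 'eef_rot': array([[-9.75072892e-01,  2.21884221e-01, -4.97480778e-04],
       [ 2.21884773e-01,  9.75070936e-01, -1.95358009e-03],
       [ 5.16104506e-05, -2.01526640e-03, -9.99997968e-01]]), 'contact_force': array([-1.54802463, -0.66558115,  0.03942526]), 'moment': array([ 0.0040285 ,  0.02848959, -0.00024462]), 'grip_force': 0.0, 'grip_width': 88.14967405724938}
```

View pics/scene0.png

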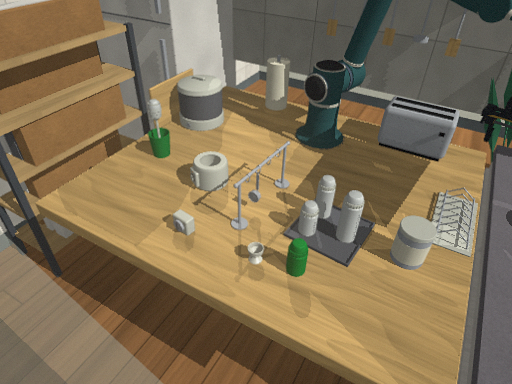

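View pics/top0.png

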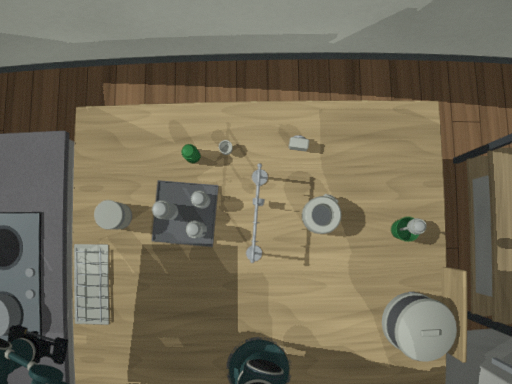

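The scene view has three white bottles on the tray, at (310,215), (327,198) and (351,217), and a green one off the tray at (297,257). (310,215) looks shortest. In the top view it should be (200,199), the one nearest the rail and the green decoy. The rail runs at column ~257 and the warmer is at (322,214). I'll enlarge to confirm.

```bash
python3 - <<'E'
import cv2
a=cv2.imread("pics/top0.png")[135:275,150:350]; cv2.imwrite("pics/topc.png",cv2.resize(a,None,fx=4,fy=4,interpolation=cv2.INTER_CUBIC))
a=cv2.imread("pics/scene0.png")[135:285,180:380]; cv2.imwrite("pics/scenec.png",cv2.resize(a,None,fx=4,fy=4,interpolation=cv2.INTER_CUBIC))
E
```

```text
(no output)
```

View pics/topc.png

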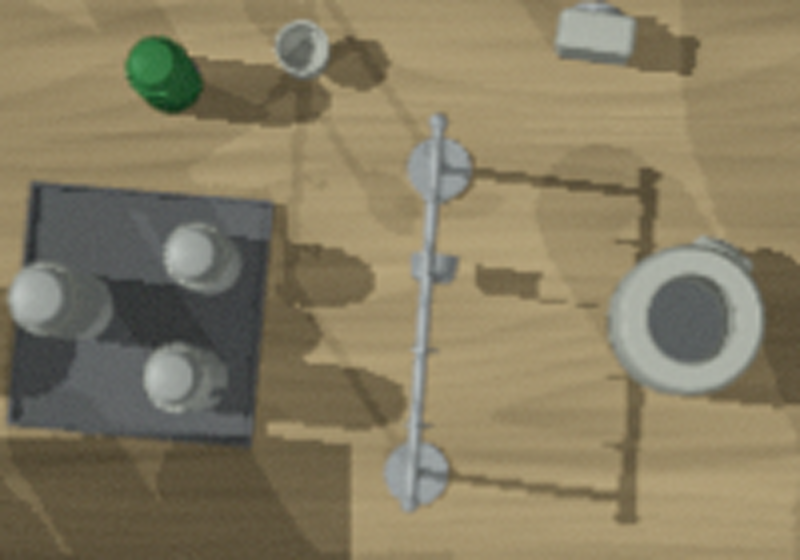

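View pics/scenec.png

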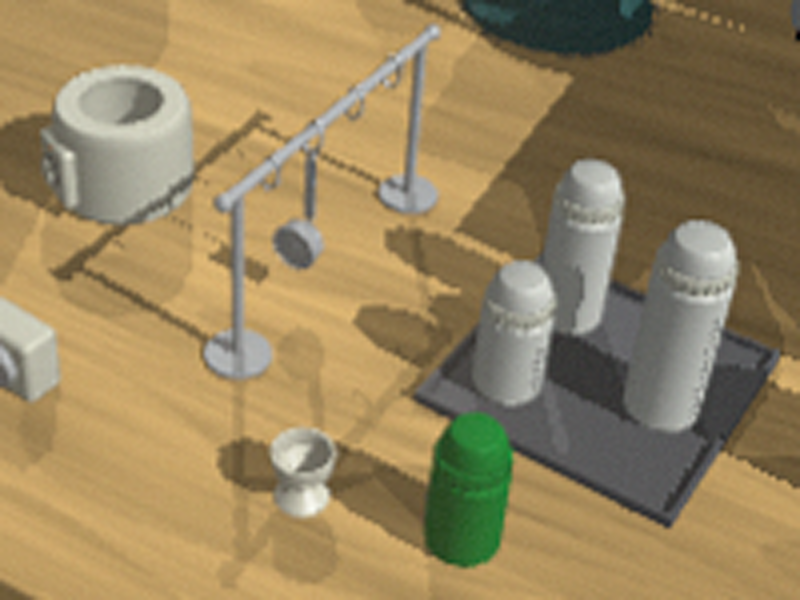

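The crops show the white bottles with cap tops at topc (193,250), (172,377) and (38,297). The first is clearly shortest in the scene crop at (520,335), it's white, and it stands on the tray, so it's bottle_short. The green one at (468,490) stands off the tray. The warmer well is at topc (689,319) and scenec (121,102).

```bash
cat >h.py <<'E'
import numpy as np,cv2
from cell import robot
def K(i,h=384):
    f=h/2/np.tan(np.radians(i["vfov"])/2); return np.array([[f,0,i["cx"]],[0,f,i["cy"]],[0,0,1]])
def toplane(i,uv,z):
    n=cv2.undistortPoints(np.array([[uv]],float),K(i),i["distortion"])[0,0]
    d=i["R"].T@np.array([*n,1]); c=-i["R"].T@i["t"]; return c+d*(z-c[2])/d[2]
def proj(i,X):
    return cv2.projectPoints(np.array(X,float).reshape(-1,3),cv2.Rodrigues(i["R"])[0],i["t"],K(i),i["distortion"])[0][:,0]
def circ(x,y,z,r,n=48):
    a=np.linspace(0,2*np.pi,n); return np.c_[x+r*np.cos(a),y+r*np.sin(a),0*a+z]
E
cat > m.py <<'E'
from h import *
T=robot.camera_info("top");S=robot.camera_info("scene")
t=lambda x,y:(150+(x+.5)/4-.5,135+(y+.5)/4-.5); s=lambda x,y:(180+(x+.5)/4-.5,135+(y+.5)/4-.5)
P=lambda n,v:print(n,v.round(1))
P("well T",toplane(T,t(689,319),100));P("well S",toplane(S,s(121,102),100))
P("bar T",toplane(T,t(438,118),170));P("bar T",toplane(T,t(410,508),170))
P("bar S",toplane(S,s(223,202),170));P("bar S",toplane(S,s(434,33),170))
P("short T",toplane(T,t(193,250),118));P("short S base front",toplane(S,s(511,404),4))
P("short S collar",toplane(S,s(520,310),91))
P("med T",toplane(T,t(170,376),157));P("tall T",toplane(T,t(38,297),180))
for n,q in dict(tc1=(35,183),tc2=(272,203),tc3=(250,443),tc4=(10,424)).items():P(n,toplane(T,t(*q),11))
E
python3 m.py
```

```text
well T [ 539.5 -216.5  100. ]
well S [ 542.2 -216.8  100. ]
bar T [700.5 -10.5 170. ]
bar T [390.3  15.5 170. ]
bar S [696.3 -12.  170. ]
bar S [393.6  17.9 170. ]
short T [601.2 194.2 118. ]
short S base front [618.9 207.6   4. ]
short S collar [606.7 199.1  91. ]
med T [496.7 207.7 157. ]
tall T [560.2 310.6 180. ]
tc1 [671.8 352.1  11. ]
tc2 [650.6 138.8  11. ]
tc3 [439.  159.6  11. ]
tc4 [456.9 374.1  11. ]
```

Call:
arm_command(
  plan="0 0 0 0 0 1 88; 0 0 0 0 0 1 88; 0 0 0 0 0 1 88; 0 0 0 0 0 1 88; 0 0 0 0 0 1 88; -0.3 0 0 0 0 0.4 88; -0.6 -0.1 0 0 0 0 88; -0.8 -0.1 0 0 0 0 88; -1 -0.1 0 0 0 0 88; -1 -0.1 0 0 0 0 88; -1 -0.1 0 0 0 0 88; -1 -0.1 0 0 0 0 88; -1 -0.1 0 0 0 0 88; -1 -0.1 0 0 0 0 88; -1 -0.1 0 0 0 0 88; -1 -0.1 0 0 0 0 88; -1 -0.1 0 0 0 0 88; -1 -0.1 0 0 0 0 88; -0.8 -0.1 0 0 0 0 88; -0.4 0 0 0 0 0 88",
)

```text
time_s: 2.6
eef_pos: [604.8, 193.0, 238.4]
eef_rot: [[-0.767, 0.642, -0.001], [0.642, 0.767, -0.0], [0.0, -0.001, -1.0]]
contact_force: [0.4, -0.3, -0.5]
grip_width: 88.0
grip_force: 0.0
```

```bash
python3 - <<'E'
from h import *
import pickle
s=robot.sense(); W=robot.camera_info("wrist"); im=robot.camera("wrist"); sc=robot.camera("scene")
print(s["time_s"],s["eef_pos"],s["eef_rot"],s["qpos"])
print(W)
cv2.imwrite("pics/w1.png",im); cv2.imwrite("pics/s1.png",sc); pickle.dump(W,open("W1.pkl","wb"))
v=im.copy()
for z,r,c in((4,28,(0,0,255)),(82,28,(0,255,0)),(98,26.5,(255,0,0))):
    cv2.polylines(v,[proj(W,circ(604,196,z,r)).round().astype(int)],1,c)
S=robot.camera_info("scene"); a=cv2.imread("pics/scene0.png")
b=cv2.resize(a[135:285,180:380],None,fx=2,fy=2,interpolation=cv2.INTER_CUBIC)
for z,r,c in((4,28,(0,0,255)),(82,28,(0,255,0)),(98,26.5,(255,0,0))):
    cv2.polylines(b,[((proj(S,circ(604,196,z,r))-[180,135]+.5)*2-.5).round().astype(int)],1,c)
cv2.polylines(b,[((proj(S,circ(541,-217,100,36))-[180,135]+.5)*2-.5).round().astype(int)],1,(0,0,255))
T=robot.camera_info("top"); a=cv2.imread("pics/top0.png")
d=cv2.resize(a[135:275,150:350],None,fx=2,fy=2,interpolation=cv2.INTER_CUBIC)
for z,r,c in((4,28,(0,0,255)),(82,28,(0,255,0)),(98,26.5,(255,0,0))):
    cv2.polylines(d,[((proj(T,circ(604,196,z,r))-[150,135]+.5)*2-.5).round().astype(int)],1,c)
cv2.polylines(d,[((proj(T,circ(541,-217,100,36))-[150,135]+.5)*2-.5).round().astype(int)],1,(0,0,255))
o=np.zeros((384+300,800,3),np.uint8);o=np.zeros((600,800,3),np.uint8)
o[:300,:400]=b;o[:280,400:]=d;o[300:,:400]=cv2.resize(v,(400,300))
cv2.imwrite("pics/o1.png",o)
E
```

```text
2.6 [604.79944455 193.03512627 238.36063347] [[-7.66586198e-01  6.42141165e-01 -5.69915947e-04]
 [ 6.42141407e-01  7.66586046e-01 -4.96910773e-04]
 [ 1.17802749e-04 -7.46891569e-04 -9.99999714e-01]] [ 2.69895755e-01  1.89516668e-01  1.69488403e+00 -3.43653229e-04
  1.25787375e+00 -6.03506267e-01]
{'vfov': 64.46289286181765, 'cx': 256.32283493143024, 'cy': 193.21812022293307, 'distortion': array([-0.05649148,  0.        ,  0.        ,  0.        ,  0.        ]), 'R': array([[ 6.41446794e-01,  7.67167096e-01, -8.11105132e-04],
       [ 7.32383784e-01, -6.12048199e-01,  2.98347103e-01],
       [ 2.28385645e-01, -1.91967833e-01, -9.54457096e-01]]), 't': array([-536.10277709, -365.32860743,  288.00667234])}
```

View pics/o1.png

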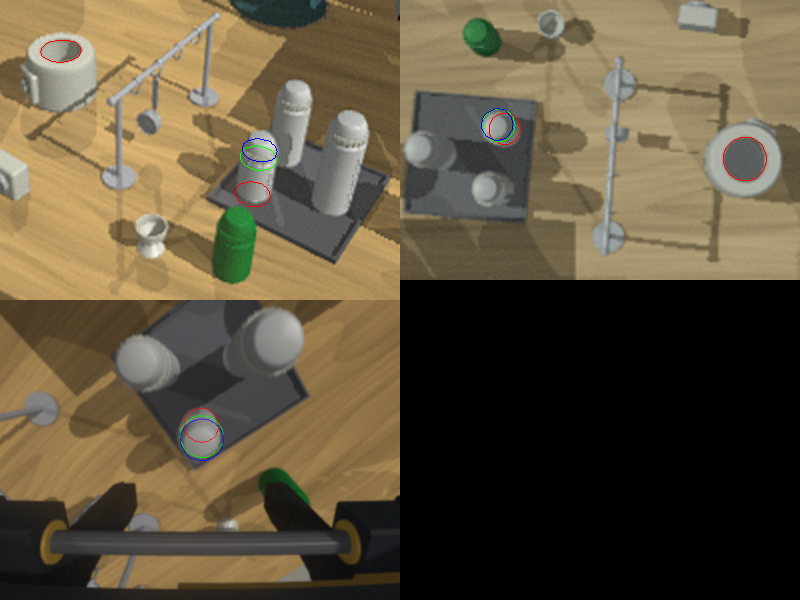

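The overlay at (604,196) matches the short bottle in all three views, at wrist (200,435) and top (500,127), and the well circle at (541,-217) fits. Next I'll descend beside the cap.

Call:
arm_command(
  plan="0.06 0.03 0.2 0 0 0 88; 0 0 0.4 0 0 0 88; 0 0 0.5 0 0 0 88; 0 0 0.5 0 0 0 88; 0 0 0.5 0 0 0 88; 0 0 0.5 0 0 0 88; 0 0 0.4 0 0 0 88; 0 0 0.2 0 0 0 88; 0 0 0.2 0 0 0 88; 0 0 0 0 0 0 88; 0 0 0 0 0 0 80; 0 0 0 0 0 0 70; 0 0 0 0 0 0 64; 0 0 0 0 0 0 60; 0 0 0 0 0 0 57; 0 0 0 0 0 0 55; 0 0 0 0 0 0 53; 0 0 0 0 0 0 50; 0 0 0 0 0 0 45; 0 0 0 0 0 0 45",
)

```text
time_s: 5.2
eef_pos: [602.4, 198.6, 68.7]
eef_rot: [[-0.768, 0.64, -0.0], [0.64, 0.768, -0.0], [0.0, -0.0, -1.0]]
contact_force: [-1.2, -2.8, 3.8]
grip_width: 55.6
grip_force: 30.0
```

Call:
arm_command(
  plan="0 0 -0.1 0 0 0 45; 0 0 -0.2 0 0 0 45; 0 0 -0.3 0 0 0 45; 0 0 -0.3 0 0 0 45; 0 0 -0.3 0 0 0 45; 0 0 -0.4 0 0 0 45; 0 0 -0.4 0 0 0 45; 0 0 -0.4 0 0 0 45; 0 0 -0.4 0 0 0 45; 0 0 -0.4 0 0 0 45; 0 0 -0.4 0 0 0 45; 0 0 -0.3 0 0 0 45; 0 0 -0.2 0 0 0 45; 0 0 -0.1 0 0 0 45; 0 0 0 0 0 0 45; 0 0 0 0 0 0 45",
)

```text
time_s: 7.2
eef_pos: [602.1, 198.5, 277.8]
eef_rot: [[-0.768, 0.64, -0.001], [0.64, 0.768, -0.0], [0.001, -0.001, -1.0]]
contact_force: [0.3, 0.4, -1.7]
grip_width: 55.5
grip_force: 29.8
```

```bash
python3 - <<'E'
from h import *
s=robot.sense(); W=robot.camera_info("wrist"); im=robot.camera("wrist"); sc=robot.camera("scene")
print(s["eef_pos"],s["contact_force"],s["grip_width"],s["grip_force"])
R=s["eef_rot"]; print("to well, tool units", R.T@(np.array([541,-217,s["eef_pos"][2]])-s["eef_pos"])/50)
o=np.zeros((384,800,3),np.uint8);o[:,:400]=sc[:,112:];o[:300,400:]=cv2.resize(im,(400,300)); cv2.imwrite("pics/o2.png",o)
E
```

```text
[602.12319657 198.51225986 277.79217014] [ 0.32319092  0.39353724 -1.71868799] 55.470953209496855 29.826231697225012
to well, tool units [-4.38308560e+00 -7.16541149e+00  5.66332670e-03]
```

View pics/o2.png

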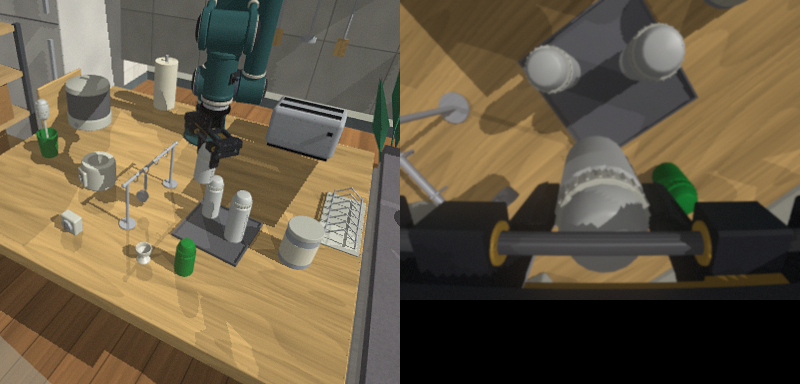

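It's held upright, seen in the scene panel at (205,165) with the tray places behind still standing. The underside is at about 213 mm, so it can cross the rail.

Call:
arm_command(
  plan="-0.06 -0.1 0 0 0 0 45; -0.12 -0.2 0 0 0 0 45; -0.18 -0.3 0 0 0 0 45; -0.24 -0.4 0 0 0 0 45; -0.3 -0.5 0 0 0 0 45; -0.3 -0.5 0 0 0 0 45; -0.3 -0.5 0 0 0 0 45; -0.3 -0.5 0 0 0 0 45; -0.3 -0.5 0 0 0 0 45; -0.3 -0.5 0 0 0 0 45; -0.3 -0.5 0 0 0 0 45; -0.3 -0.5 0 0 0 0 45; -0.3 -0.5 0 0 0 0 45; -0.3 -0.5 0 0 0 0 45; -0.24 -0.4 0 0 0 0 45; -0.18 -0.3 0 0 0 0 45; -0.12 -0.2 0 0 0 0 45; -0.06 -0.1 0 0 0 0 45; 0 0 0 0 0 0 45; 0 0 0 0 0 0 45",
)

```text
time_s: 9.8
eef_pos: [539.8, -204.0, 278.7]
eef_rot: [[-0.768, 0.64, 0.0], [0.64, 0.768, 0.0], [0.0, 0.0, -1.0]]
contact_force: [0.0, -0.5, -1.7]
grip_width: 55.2
grip_force: 29.8
```

```bash
python3 - <<'E'
from h import *
s=robot.sense(); W=robot.camera_info("wrist"); im=robot.camera("wrist"); sc=robot.camera("scene");tp=robot.camera("top")
print(s["time_s"],s["eef_pos"],s["contact_force"],s["grip_width"],s["grip_force"])
R=s["eef_rot"]; print("to well, tool units", R.T@(np.array([541,-217,178.7])-s["eef_pos"])/50)
cv2.imwrite("pics/s3.png",sc);cv2.imwrite("pics/w3.png",im);cv2.imwrite("pics/t3.png",tp)
S=robot.camera_info("scene")
b=s["eef_pos"]-3*R[:,0]; zb=b[2]-64.7
c=cv2.resize(sc[60:260,150:350],None,fx=2,fy=2,interpolation=cv2.INTER_CUBIC)
for z,r,k in((0,28,(0,0,255)),(78,28,(0,255,0)),(94,26.5,(255,0,0))):
    cv2.polylines(c,[((proj(S,circ(b[0],b[1],zb+z,r))-[150,60]+.5)*2-.5).round().astype(int)],1,k)
v=im.copy()
for z,r,k in((0,28,(0,0,255)),(78,28,(0,255,0)),(94,26.5,(255,0,0))):
    cv2.polylines(v,[proj(W,circ(b[0],b[1],zb+z,r)).round().astype(int)],1,k)
cv2.polylines(v,[proj(W,circ(541,-217,100,36)).round().astype(int)],1,(0,255,255))
cv2.polylines(v,[proj(W,circ(541,-217,100,64)).round().astype(int)],1,(0,255,255))
o=np.zeros((400,800,3),np.uint8);o[:,:400]=c;o[:300,400:]=cv2.resize(v,(400,300)); cv2.imwrite("pics/o3.png",o)
E
```

```text
9.8 [ 539.83753653 -204.04672015  278.69722357] [ 0.00617694 -0.53715953 -1.69839593] 55.23590586672855 29.82638752029743
to well, tool units [-0.18399076 -0.18471533  1.99986526]
```

View pics/o3.png

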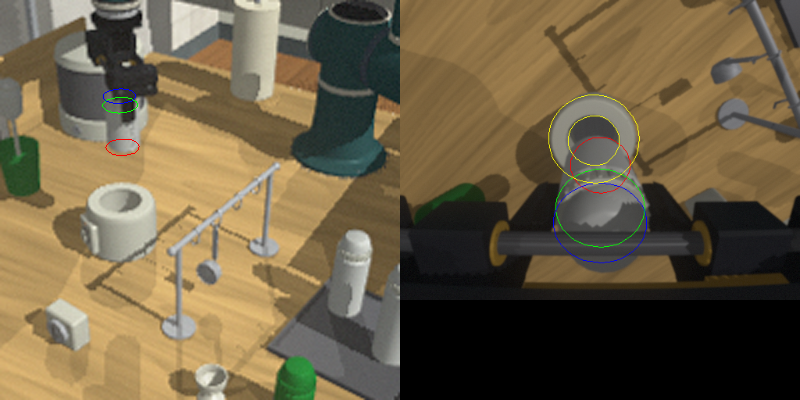

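Call:
arm_command(
  plan="-0.06 -0.09 0 0 0 0 45; -0.06 -0.09 0 0 0 0 45; 0 0 0.1 0 0 0 45; 0 0 0.2 0 0 0 45; 0 0 0.2 0 0 0 45; 0 0 0.2 0 0 0 45; 0 0 0.2 0 0 0 45; 0 0 0.2 0 0 0 45; 0 0 0.2 0 0 0 45; 0 0 0.2 0 0 0 45; 0 0 0.2 0 0 0 45; 0 0 0.1 0 0 0 45; 0 0 0.1 0 0 0 45; 0 0 0 0 0 0 45; 0 0 0 0 0 0 45; 0 0 0 0 0 0 45",
)

```text
time_s: 11.95
eef_pos: [538.8, -215.5, 184.2]
eef_rot: [[-0.768, 0.64, 0.001], [0.64, 0.768, -0.0], [-0.001, 0.0, -1.0]]
contact_force: [-0.8, -0.2, -1.3]
grip_width: 55.4
grip_force: 29.8
```

```bash
cat >look.py <<'E'
from h import *
import sys
s=robot.sense(); I={n:robot.camera_info(n) for n in("wrist","scene","top")}; im={n:robot.camera(n) for n in I}
print(s["time_s"],s["eef_pos"],s["contact_force"],s["grip_width"],s["grip_force"])
R=s["eef_rot"]; b=s["eef_pos"]-3*R[:,0]; zb=b[2]-64.7; print("bottle est",b,zb)
def crop(n,x,y,w,h,f):
    c=cv2.resize(im[n][y:y+h,x:x+w],None,fx=f,fy=f,interpolation=cv2.INTER_CUBIC); raw=c.copy()
    for X,k in((circ(b[0],b[1],zb,28),(0,0,255)),(circ(b[0],b[1],zb+78,28),(0,255,0)),(circ(541,-217,100,36),(0,255,255))):
        cv2.polylines(c,[((proj(I[n],X)-[x,y]+.5)*f-.5).round().astype(int)],1,k,1)
    return raw,c
A=crop("scene",170,90,80,100,3.75 if 0 else 3); B=crop("wrist",180,90,160,200,1.5 if 0 else 1.5)
o=np.zeros((600,720,3),np.uint8)
o[:300,:240],o[300:,:240]=A; o[:300,240:480],o[300:,240:480]=B
o[:300,480:],o[300:,480:]=crop("top",282,164,80,100,3)
cv2.imwrite(sys.argv[1],o)
E
python3 look.py pics/o4.png
```

```text
11.95 [ 538.79989618 -215.50866654  184.15184269] [-0.78523792 -0.17488366 -1.29037199] 55.41873733381761 29.826464296784252
bottle est [ 541.10401116 -217.42987686  184.15410222] 119.45410221834548
```

View pics/o4.png

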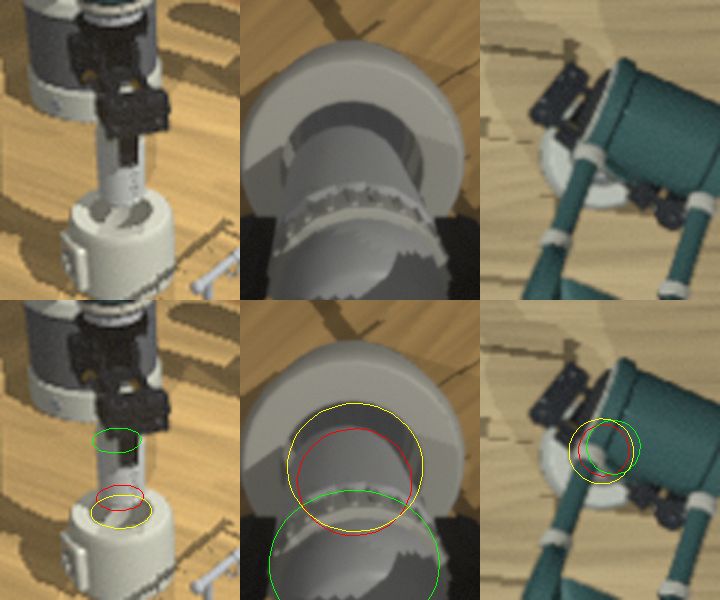

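In the wrist panel the bottle base at (355,180) sits inside the well ring, and the model circles line up with well and base within about 1–2 mm. The scene panel agrees and shows the bottle upright. I'll lower it 8 mm and check once more.

Call:
arm_command(
  plan="0 0 0.08 0 0 0 45; 0 0 0.08 0 0 0 45; 0 0 0 0 0 0 45; 0 0 0 0 0 0 45; 0 0 0 0 0 0 45; 0 0 0 0 0 0 45; 0 0 0 0 0 0 45; 0 0 0 0 0 0 45",
)

```text
time_s: 13.1
eef_pos: [538.6, -215.4, 175.8]
eef_rot: [[-0.768, 0.64, 0.0], [0.64, 0.768, -0.0], [-0.0, 0.0, -1.0]]
contact_force: [0.3, -0.2, -1.0]
grip_width: 55.4
grip_force: 29.8
```

```bash
python3 look.py pics/o5.png
```

```text
13.1 [ 538.58765959 -215.42061354  175.78770247] [ 0.33026552 -0.23378062 -0.95985245] 55.36457970980177 29.8264779872261
bottle est [ 540.89177426 -217.34182549  175.788177  ] 111.0881769956212
```

View pics/o5.png

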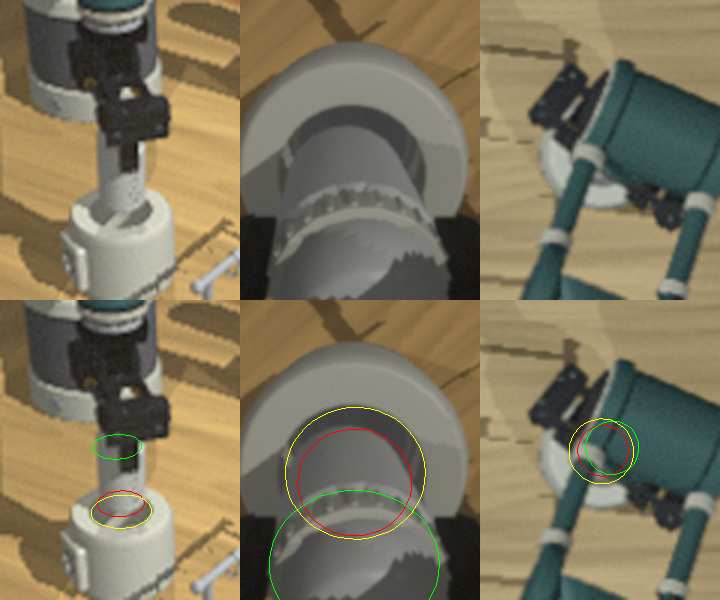

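The bottle is centred over the well in both the wrist view (355,180) and the scene view (121,205). Its underside is about 11 mm above the rim, with no sign of contact in the wrist force.

```bash
python3 -c "
from cell import robot
print(robot.sign_off())"
```

```text
the job is handed in; nothing more can be done
None
```

I handed the job in with the short bottle held upright and centred over the warmer's well, its underside about 11 mm above the rim by my measurements; the sign-off gave no verdict.

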